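# Close the nest box roof and tuck the flashing under the shingle

### The arm

A 6-joint arm with a two-finger parallel gripper is mounted at the origin on the work surface. World frame = base frame: x ahead of the robot, y to its left, z up, the work surface at z = 0. Lengths are in mm, angles in rad, forces in N, time in s.
With the tool pointing down it reaches from about 275 to 825 mm from the base axis. Payload 5.2 kg.
Tool frame: the origin (TCP) lies at the very end of the fingers, on their centre line; the grasp point (between the pads) lies 19 mm behind it; z points along the fingers, y is the line along which they close (so a half turn about z gives the same grasp; the last joint's range is limited). The gripper opens to 93 mm and grips with 3 to 60 N. Pads are 15 mm wide; open, the fingers measure 128 mm over their backs; the gripper's body (75 mm by 188 mm) begins 65 mm behind the grasp point.
Start: joints at [0.943, 0.259, 1.535, -0, 1.348, -0.203], TCP at [226.656, 501.131, 218.653] pointing down, gripper open.
Joint ranges: [-3.14, 3.14], [-0.91, 2.08], [0.19, 2.58], [-1.22, 4.36], [0.22, 2.71], [-3.12, 3.12]. Speed limits (rad/s): [2.57, 2.57, 3.14, 3.14, 3.14, 3.14].

### API

Orientations are given as [roll, pitch, yaw] about the fixed x, y, z axes, in that order (R = Rz(yaw) Ry(pitch) Rx(roll)).
In Python, from bench import robot gives the robot as it stands. The module is installed in compiled form; this text tells all that it offers. Calls block until the motion is done:
- robot.move_ptp(position, orientation): joint-space move of the TCP to a pose.
- robot.move_linear(position, ori=None, speed=150, f_stop=None): straight line of the TCP; ori=None keeps the orientation; speed is the mean speed in mm/s. With f_stop (N) it stops when the force on the tool has changed by that much, and returns True; else False.
- robot.move_j(angles): joint-space move.
- robot.move_gripper(opening): opening from 0.0 (shut) to 1.0 (fully open); the grip force is fixed at half the most; returns when the fingers have stopped.
- robot.sleep(seconds).
- robot.inverse_kinematics(position, orientation): joint angles nearest the present ones, or None.
- robot.get_image(name): name is "scene" or "side" or "wrist"; returns a dict with "img" (384x512x3 uint8, blue, green, red), "fovy" (degrees; the focal length in pixels is half the picture's height over the tangent of half this angle, whatever the lens; pixels are square), "cx", "cy" (the principal point, pixels), "eye" and "orientation" of the camera in the world. Camera axes: x right, y down, z forward; pixel columns grow to the right and rows downward; lengths in mm; the calibration is good to about 2 mm. A picture is of the moment at which its call begins. There is no depth.
A pose or a line that the arm cannot do raises robot.MotionError and nothing moves.
- robot.hand_in(): hands the job in; it is judged then, once.
Readings, each from a call of its own:
- robot.current_t(): time.
- robot.current_qpos(): joint angles.
- robot.current_joint_vel(): joint speeds.
- robot.current_joint_efforts(): joint torques, N m.
- robot.current_tcp_pos(): TCP position.
- robot.current_eef_rot(): TCP orientation.
- robot.current_contact_force(): force on the tool from outside, world axes, zero at the start.
- robot.current_ft_torque(): the same for the moment, N m.
- robot.current_gripper_width(): opening from 0.0 (shut) to 1.0 (fully open).
- robot.current_finger_force(): force on a finger pad.
Only numpy, scipy, OpenCV 4.12 (cv2) and the standard library are available. Lean on these libraries where they do the work, as an engineer would, in place of code of your own. Each camera call takes 0.05 s, during which the arm holds its last target. There are 200 camera calls.

### The job

Gently lower the hinged roof of the nest box until it is fully shut. Then take the aluminium flashing by its standing seam, lay it on the roof and slide its wide side squarely about 30 mm under the lower edge of the shingle, without lifting the shingle. Finish while still holding the flashing pressed firmly down, flat on the roof board: do not let go, and leave the sanding block, glue bottle and screwdriver alone.

Things in the scene. Friction and masses are not known exactly. Their poses are not given: they have to be found in the camera images.
- lid (a joint): hinge of the nest box roof: 0 = shut, grows as the roof opens upward (about 0.6 to 0.95 at the start). The hinge is stiff: the roof stays where it is left and a push of under 10 N near its front edge moves it. The roof weighs about 0.55 kg.
- lid_hinge (a point): centre of the roof's hinge line, along the far top edge of the fixed plywood nest box (box 220 deep, 240 wide, 120 mm high, fixed to the bench), 120 mm above the bench. Its axes are those of the roof board: y along the hinge, x from the front edge toward the hinge, z out of the upper face; they tilt as the roof opens. The roof board is plywood, 250 mm from hinge to front edge, 270 mm wide, 12 mm thick: in these axes it spans x = -250 to 0 mm, z = 0 (underside) to 12 mm.
- front_edge (a point): middle of the roof board's free front edge, on its upper face; axes as lid_hinge. Good place to push the roof down: the upper face, 20 to 60 mm behind this edge.
- lap (a point): point on the roof board's upper face straight under the middle of the shingle's lower (front) edge, 95 mm from the hinge line and 155 mm from the front edge; axes as lid_hinge (x points in under the shingle). The shingle is a dark wood board 85 mm long in x, 220 wide in y, 8 mm thick; its underside is 7 mm above the roof board, and the pocket under it is open 75 mm deep from the lower edge to a batten.
- shingle (a joint): lift of the shingle, hinged along its upper edge on the batten: 0 = lying down, grows as its lower edge is lifted (0.01 lifts the edge 0.85 mm); a weak spring holds it down.
- flashing: loose aluminium flashing, 0.15 kg, lying flat on the bench on one side of the nest box or the other: a sheet 100 (x) by 140 (y) by 3 mm with a standing seam, a straight upright rib 10 mm thick (x), 140 long (y), rising to 38 mm above the underside. Origin at the sheet's underside below the middle of the seam; the wide side reaches 75 mm in +x from it, the narrow side 25 mm in -x. z up.
- seam (a point): middle of the flashing's standing seam, 20.5 mm above the sheet's underside: the place to grip, across the 10 mm thickness. Axes as flashing.
- edge_left (a point): left (+y) corner of the flashing's wide side, at its underside: the edge to be tucked runs from here to edge_right, 140 mm.
- edge_right (a point): right (-y) corner of the same edge, at its underside.
- sanding_block: light wooden sanding block, 90 by 60 by 45 mm high, loose on the bench on the side of the box opposite the flashing; origin under its centre. Bystander.
- glue: white glue bottle, radius 30, 160 mm high, standing on the bench; origin under its centre. Bystander.
- screwdriver: screwdriver lying on the bench; origin under it. Bystander.
Not all that is in view belongs to the job. Of the things like the flashing, leave any that is blue or turquoise; of the rest the larger one is meant.

How it is judged (in metres and radians):
On the way, in this order (a step that is already met when the one before it is completed fails the run):
1. the roof is lowered fully shut (value of joint lid below 0.03 rad), for 0.2 s.
2. with the roof shut, the flashing's whole wide edge is under the shingle (value of joint lid below 0.03 rad and x of each of edge_left, edge_right in the frame of lap above 0.015 m and z of each of edge_left, edge_right in the frame of lap below 0.006 m), for 0.2 s.
At the end, for the whole second after the job is handed in: Roof and shingle within 0.03 rad of shut; both corners of the wide edge 18 to 45 mm under the shingle, within its width, under 3 mm off the roof board; flashing within 0.04 rad of flat, still, held by the fingers and pressed so that over 5 N bears on the board (its weight is 1.2 to 2 N) (value of joint each of lid, shingle below 0.03 rad and x of edge_left in the frame of lap between 0.018 and 0.045 m and x of edge_right in the frame of lap between 0.018 and 0.045 m and y of edge_left in the frame of lap below 0.11 m and y of edge_right in the frame of lap above -0.11 m and z of each of edge_left, edge_right in the frame of lap below 0.003 m and angle between the z axis of flashing and the z axis of lid_hinge, either way round below 0.04 rad and contact force between flashing and lid above 5 N and contact force between the fingers and flashing above 5 N and linear speed of flashing below 0.02 m/s); the arm keeps its last pose, push and grip.
It fails at once if the shingle is lifted (more than 0.06 rad, 5 mm at its edge) (value of joint shingle above 0.06 rad).
It fails at once if the roof is slammed (falls shut faster than 1.5 rad/s) (velocity of joint lid below -1.5 rad/s).
It fails at once if the sanding block is disturbed (moved more than 30 mm) (distance of sanding_block from where it was at the start of the episode above 0.03 m).
It fails at once if the glue bottle is disturbed (moved more than 30 mm) (distance of glue from where it was at the start of the episode above 0.03 m).
It fails at once if the screwdriver is disturbed (moved more than 30 mm) (distance of screwdriver from where it was at the start of the episode above 0.03 m).
It also fails if it takes over 69 s, if anything falls off the work surface, if the arm or the gripper's body presses on something with over 40 N, if the wrist force passes 120 N, or if a joint passes its speed limit or range.

## Working session

There is one attempt and no reset: what is moved stays moved. The work goes in short steps, each a Python script; the robot and the scene stay as the last script left them, time stands still between calls to the robot, and variables do not carry over. Pictures are saved under pics/ and viewed, at most 10 in all, crops included, and the job is handed in when it is done.

```bash
mkdir -p pics; cat > h.py <<'E'
import numpy as np, cv2
from scipy.spatial.transform import Rotation as R
from bench import robot
def cam(n):
    d=robot.get_image(n); d['f']=d['img'].shape[0]/2/np.tan(np.radians(d['fovy'])/2); return d
def rot(d):
    o=np.array(d['orientation'],float)
    return o if o.shape==(3,3) else R.from_euler('xyz',o).as_matrix()
def ray(d,u,v):
    r=rot(d)@np.array([(u-d['cx'])/d['f'],(v-d['cy'])/d['f'],1.]); return np.array(d['eye'],float),r/np.linalg.norm(r)
def onz(d,u,v,z):
    e,r=ray(d,u,v); return e+r*(z-e[2])/r[2]
def tri(rs):
    A=np.zeros((3,3));b=np.zeros(3)
    for e,r in rs:
        P=np.eye(3)-np.outer(r,r);A+=P;b+=P@e
    return np.linalg.solve(A,b)
def proj(d,p):
    c=rot(d).T@(np.array(p,float)-np.array(d['eye'],float)); return d['cx']+d['f']*c[0]/c[2], d['cy']+d['f']*c[1]/c[2]
E
python3 - <<'E'
from h import *
import pickle
for n in ['scene','side','wrist']:
    d=cam(n); pickle.dump(d,open(f'{n}0.pkl','wb')); print(n,d['fovy'],d['cx'],d['cy'],d['eye'],d['orientation'])
    cv2.imwrite(f'pics/{n}0.png',cv2.resize(d['img'],(800,600),interpolation=cv2.INTER_CUBIC))
print(robot.current_tcp_pos(),robot.current_eef_rot(),robot.current_t())
E
```

```text
scene 55.51833413312729 255.20465949193593 195.4116334310065 [1255.76169023  766.49864055  816.19307948] [-2.14897833  0.0169826   2.36803317]
side 49.8292369728816 253.81665032625216 192.77313615996914 [ 464.59086798 -802.48225385 1010.32574614] [-2.41770279  0.01298215 -0.054757  ]
wrist 67.91658360088488 258.54502601867154 192.15469681847046 [150.81060383 535.04441505 383.57930043] [2.84398985e+00 1.60767538e-03 1.14581640e+00]
[226.39348953 500.78840986 218.02358596] [-3.14021300e+00 -3.02422935e-04  2.71685329e+00] 0.15
```

View pics/scene0.png

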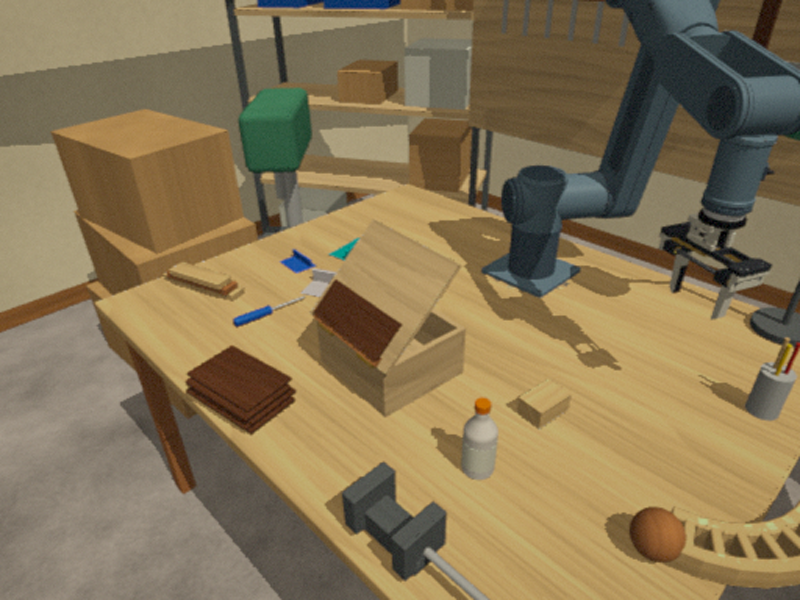

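View pics/side0.png

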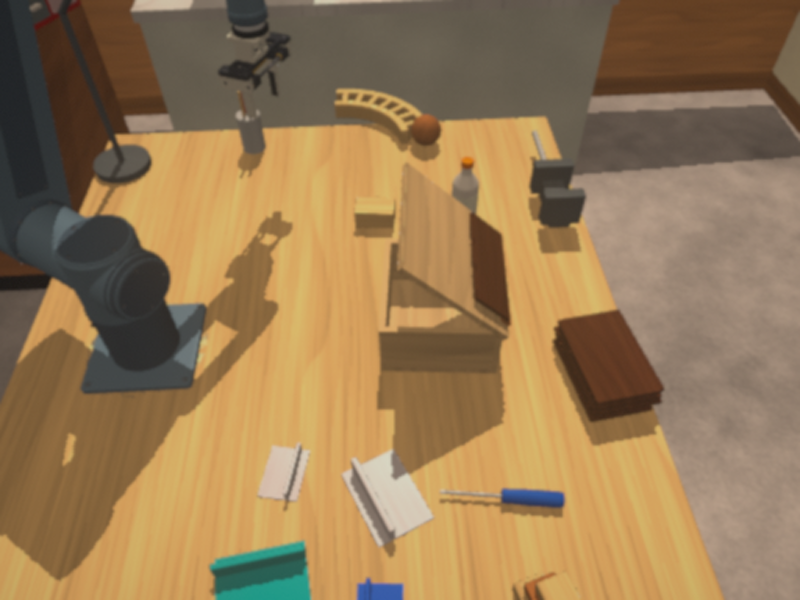

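The side view shows the box near the centre (bottom corners at about (384,367) and (500,370)) with its hinge away from the robot. The roof's front edge runs (398,265)–(404,165). The large aluminium flashing is at (385,497), with its seam on the left, and a smaller decoy is at (285,473). The screwdriver is at (500,497). The glue and sanding block are on the +y side.

```bash
python3 - <<'E'
from h import *
import pickle
s=pickle.load(open('side0.pkl','rb'));c=pickle.load(open('scene0.pkl','rb'))
k=1.5625
for n,p,z in [('boxFL bot',(384,367),0),('boxHinge bot',(500,370),0),('boxFL top',(380,330),120),('boxHtop',(500,333),120),('glue',(465,222),0),('blk',(375,225),0),('sd tip',(442,493),5),('sd end',(563,500),10),
 ('fl corner tip seam far',(355,460),38),('seam near',(388,540),38),('wide far',(394,452),3),('wide near',(433,515),3),('dec',(300,445),30),('dec2',(288,503),30),('teal',(260,560),20)]:
    print(n,onz(s,p[0]/k,p[1]/k,z).round(0))
# lid front corners: scene & side
T=lambda a,b:tri([ray(s,a[0]/k,a[1]/k),ray(c,b[0]/k,b[1]/k)])
print('front -y',T((398,265),(373,223)),'front +y',T((404,165),(459,265)))
print('scene box: hinge+y bot',onz(c,386/k,408/k,0),'front +y bot',onz(c,463/k,367/k,0))
im=s['img'][90:250,225:345]; cv2.imwrite('pics/a.png',cv2.resize(im,None,fx=3.7,fy=3.7,interpolation=cv2.INTER_CUBIC))
im=s['img'][280:355,160:300]; cv2.imwrite('pics/b.png',cv2.resize(im,None,fx=5,fy=5,interpolation=cv2.INTER_CUBIC))
E
```

```text
boxFL bot [467. -76.   0.]
boxHinge bot [687. -97.   0.]
boxFL top [463. -82. 120.]
boxHtop [ 674. -102.  120.]
glue [673. 326.   0.]
blk [463. 330.  -0.]
sd tip [ 552. -340.    5.]
sd end [ 745. -366.   10.]
fl corner tip seam far [ 411. -289.   38.]
seam near [ 460. -425.   38.]
wide far [ 477. -259.    3.]
wide near [ 534. -375.    3.]
dec [ 318. -251.   30.]
dec2 [ 303. -353.   30.]
teal [ 264. -437.   20.]
front -y [500.46752209 -93.95533156 288.94640416] front +y [521.87033563 165.11588032 289.92164777]
scene box: hinge+y bot [679.68275869 119.25029384   0.        ] front +y bot [ 4.67980856e+02  1.46100514e+02 -1.13686838e-13]
```

View pics/a.png

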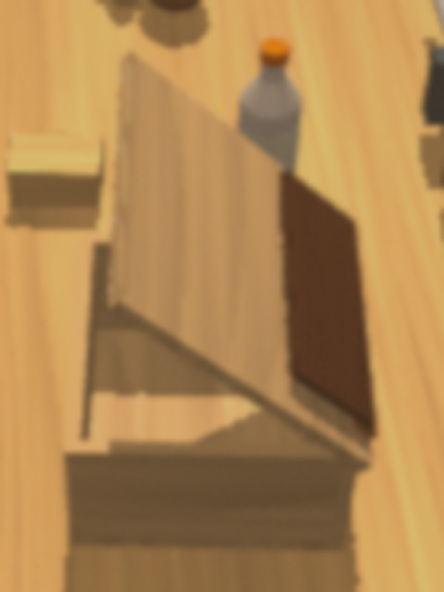

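View pics/b.png

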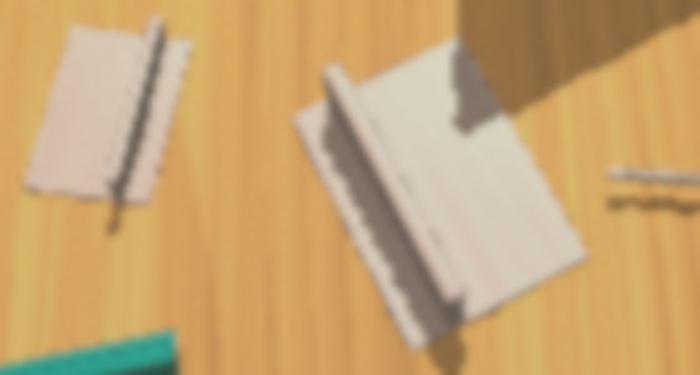

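```bash
python3 - <<'E'
from h import *
yb=-0.085; ori=[np.pi,0,np.pi+yb]; H=np.array([692,17.]); ux=np.array([np.cos(yb),np.sin(yb)])
def P(th,r=208,off=0): 
    return [*(H+ux*(-r*np.cos(th)+12*np.sin(th))),120+r*np.sin(th)+12*np.cos(th)+off]
robot.move_gripper(0.0)
robot.move_linear([226,501,340],speed=250)
a=P(0.70); robot.move_ptp([a[0],a[1],345],ori)
print(robot.current_t(),robot.current_tcp_pos(),robot.current_qpos())
print(robot.move_linear([a[0],a[1],225],speed=50,f_stop=4))
p=robot.current_tcp_pos(); th=np.arcsin((p[2]-130)/208); print(p,th,robot.current_contact_force())
for t in np.arange(th-.08,0.05,-.08):
    robot.move_linear(P(t),speed=60)
    f=robot.current_contact_force()[2]
    print(round(t,2),np.round(f,1),end=' ')
print(robot.move_linear(P(0,off=-8),speed=25,f_stop=18))
print(robot.current_tcp_pos(),robot.current_contact_force()); robot.sleep(.3)
p=robot.current_tcp_pos()
robot.move_linear([p[0],p[1],330],speed=200)
robot.move_ptp([540,-150,430],[np.pi,0,np.pi/2+yb])
print(robot.current_t(),robot.current_tcp_pos(),robot.current_qpos())
import pickle
for n in ['side','scene','wrist']:
    d=cam(n); pickle.dump(d,open(f'{n}1.pkl','wb')); cv2.imwrite(f'pics/{n}1.png',cv2.resize(d['img'],(800,600),interpolation=cv2.INTER_CUBIC))
E
```

```text
4.275 [541.05127607  30.67829292 344.92369106] [-1.49514957e-01  1.91639034e-01  1.31911829e+00  3.55621829e-04
  1.63106913e+00 -1.63620068e+00]
False
[541.28537925  29.81051678 225.02086747] 0.4744295700667365 [-0.20854498  0.55276892  2.46168316]
0.39 -0.4 0.31 0.5 0.23 0.3 0.15 0.2 0.07 0.6 True
[485.1986669   34.61694536 132.23492452] [-1.91516878  0.19529095  6.84149291]
12.5667 [ 539.8443206  -149.54285481  429.13786765] [-4.69524962e-01  2.32252472e-01  1.07168289e+00  2.81580176e-04
  1.83933587e+00 -3.86239193e-01]
```

View pics/wrist1.png

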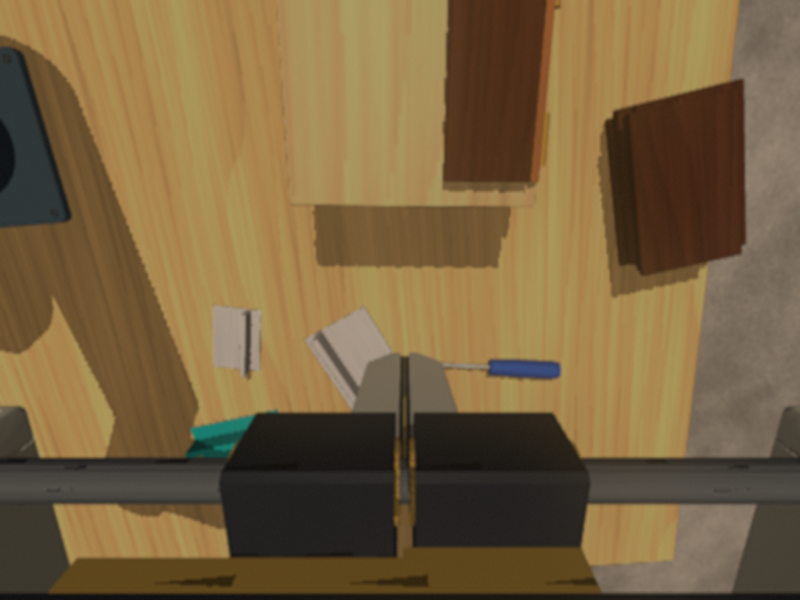

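The roof looks shut: its front −y corner is at (290,205) and the shingle's lower edge is at about x=445. The flashing is partly hidden behind the fingers, so I'll take a better look.

```bash
cat > meas.py <<'E'
from h import *
def shingle(d,guess):
    hsv=cv2.cvtColor(d['img'],cv2.COLOR_BGR2HSV)
    g=cv2.cvtColor(d['img'],cv2.COLOR_BGR2GRAY)
    m=((g<85)&(hsv[...,0]<16)&(hsv[...,1]>90)).astype(np.uint8)
    n,l=cv2.connectedComponents(cv2.morphologyEx(m,cv2.MORPH_OPEN,np.ones((3,3))))
    u,v=map(int,proj(d,guess)); return (l==l[v,u]).astype(np.uint8)
def quad(m):
    c=max(cv2.findContours(m,cv2.RETR_EXTERNAL,cv2.CHAIN_APPROX_NONE)[0],key=cv2.contourArea)
    h=cv2.convexHull(c); return cv2.approxPolyDP(h,0.03*cv2.arcLength(h,True),True)[:,0],cv2.contourArea(c)
E
python3 - <<'E'
from meas import *
import pickle
for n in ['side','wrist','scene']:
    d=pickle.load(open(n+'1.pkl','rb')); m=shingle(d,[642,22,147]); q,a=quad(m); print(n,a,'pts',[(tuple(p),onz(d,*p,147).round(1)[:2]) for p in q])
    if n=='wrist':
        # lower edge of the shingle: leftmost mask pixel per row
        L=[(np.where(m[v])[0].min(),v) for v in range(10,112)]
        w=np.array([onz(d,u-.5,v,147)[:2] for u,v in L]); k=np.polyfit(w[:,1],w[:,0],1); print('edge x=',k, 'yaw',-np.arctan(k[0]))
    if n=='side':
        L=[(np.where(m[v])[0].min(),v) for v in range(*[int(x) for x in (q[:,1].min()+8,q[:,1].max()-12)])]
        w=np.array([onz(d,u-.5,v,147)[:2] for u,v in L]); k=np.polyfit(w[:,1],w[:,0],1); print('edge x=',k,'yaw',-np.arctan(k[0]))
d=pickle.load(open('wrist1.pkl','rb'));print('lid corner',onz(d,290/1.5625,205/1.5625,132), onz(d,533/1.5625,206/1.5625,132))
robot.move_gripper(0.5)
robot.move_ptp([395,-480,330],[np.pi,0,1.97])
d=cam('wrist'); pickle.dump(d,open('wrist2.pkl','wb')); cv2.imwrite('pics/wrist2.png',cv2.resize(d['img'],(800,600),interpolation=cv2.INTER_CUBIC))
print(robot.current_t(),robot.current_qpos())
im=cv2.resize(pickle.load(open('side1.pkl','rb'))['img'][110:250,220:345],None,fx=4,fy=4,interpolation=cv2.INTER_CUBIC);cv2.imwrite('pics/side1c.png',im)
E
```

```text
side 1391.0 pts [((np.int32(289), np.int32(151)), array([611.8, 123.2])), ((np.int32(312), np.int32(152)), array([681.1, 114. ])), ((np.int32(318), np.int32(206)), array([665.8, -98.9])), ((np.int32(289), np.int32(204)), array([588.4, -86.8]))]
edge x= [8.95628698e-02 5.97763819e+02] yaw -0.08932453935273221
wrist 6675.0 pts [((np.int32(349), np.int32(0)), array([679.5,  58.6])), ((np.int32(339), np.int32(116)), array([665.9, -93.6])), ((np.int32(285), np.int32(115)), array([584.2, -85.3])), ((np.int32(288), np.int32(0)), array([596.7,  65.5]))]
edge x= [9.48996403e-02 5.90225779e+02] yaw -0.0946162829836622
scene 1010.5 pts [((np.int32(207), np.int32(197)), array([666.7, -84. ])), ((np.int32(227), np.int32(190)), array([591.2, -69.3])), ((np.int32(264), np.int32(219)), array([620.6, 138.3])), ((np.int32(244), np.int32(228)), array([693.5, 127.1]))]
lid corner [426.08688789 -97.65882167 132.        ] [ 673.2353135  -119.24097995  132.        ]
15.0583 [-1.05982792e+00  3.47556193e-01  1.14481276e+00  4.19839608e-04
  1.64829041e+00 -1.46005967e+00]
```

View pics/wrist2.png

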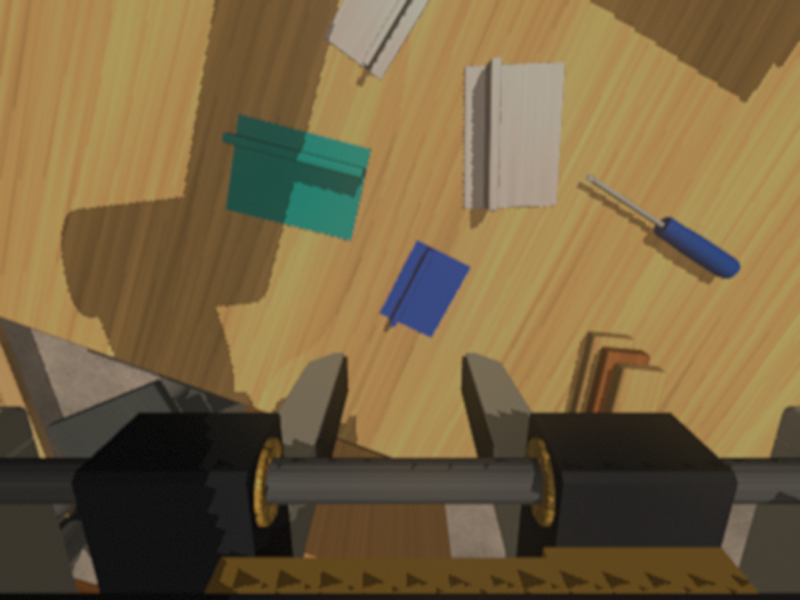

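View pics/side1c.png

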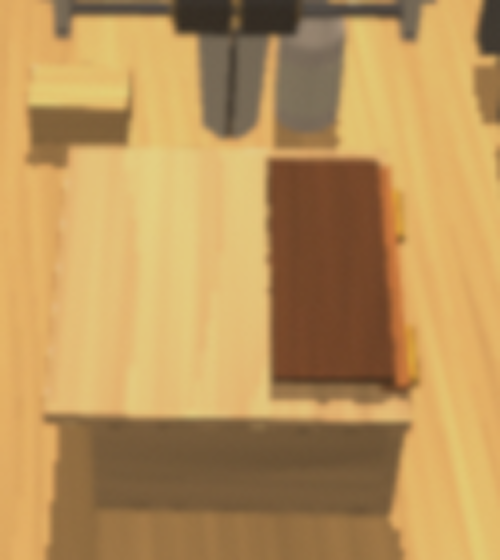

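The flashing is fully visible in the wrist view, with sheet corners at (464,66), (565,62), (556,206), (466,209) and the seam top from (496,60) to (493,210). The roof is flush shut in the side view. Next I'll compute the grasp and pick it up.

```bash
python3 - <<'E'
from h import *
import pickle
d=pickle.load(open('wrist2.pkl','rb')); s=pickle.load(open('side1.pkl','rb')); k=1.5625
C=[onz(d,u/k,v/k,3)[:2] for u,v in [(464,66),(565,62),(556,206),(466,209)]]
S=[onz(d,u/k,v/k,38)[:2] for u,v in [(496,60),(493,210)]]
print('wrist corners',np.round(C,1),'seam',np.round(S,1),'len',np.linalg.norm(S[0]-S[1]))
for a,b in [(C[0],C[3]),(C[1],C[2]),(S[0],S[1])]: print('yaw',np.arctan2((a-b)[1],(a-b)[0])-np.pi/2)
# side crop b: 5x from (160,280)
q=lambda u,v,z:onz(s,160+u/5,280+v/5,z)[:2]
C2=[q(295,115,3),q(458,38,3),q(588,257,3),q(418,349,3)];S2=[q(336,68,38),q(452,296,38)]
print('side corners',np.round(C2,1),'seam',np.round(S2,1))
for a,b in [(C2[0],C2[3]),(C2[1],C2[2]),(S2[0],S2[1])]: print('yaw',np.arctan2((a-b)[1],(a-b)[0])-np.pi/2)
for c in (C,C2):
    y=np.mean([np.arctan2((a-b)[1],(a-b)[0]) for a,b in [(c[0],c[3]),(c[1],c[2])]])-np.pi/2
    print('origin',np.mean(c,0)-25*np.array([np.cos(y),np.sin(y)]),y)
E
```

```text
wrist corners [[ 382.  -294.9]
 [ 473.  -252.5]
 [ 532.5 -380.2]
 [ 443.7 -421.1]] seam [[ 405.7 -286.6]
 [ 463.6 -410.1]] len 136.43423946886708
yaw 0.4545831909185849
yaw 0.43621197455379246
yaw 0.4379297181151718
side corners [[ 387.5 -293.7]
 [ 475.6 -254. ]
 [ 534.4 -379.7]
 [ 447.5 -420.7]] seam [[ 411.3 -286.3]
 [ 465.3 -409.6]]
yaw 0.44132872527751577
yaw 0.4376939471507608
yaw 0.4127153780714954
origin [ 435.26552516 -347.94405159] 0.4453975827361889
origin [ 438.60454288 -347.64483404] 0.4395113362141383
```

```bash
python3 - <<'E'
from h import *
import pickle
o=[np.pi,0,0.44+np.pi/2]; x,y=436.8,-347.9
robot.move_ptp([x,y,110],o)
robot.move_linear([x,y,50],speed=100)
print('stop',robot.move_linear([x,y,4],speed=25,f_stop=6),robot.current_tcp_pos())
robot.move_gripper(0.0)
print('w',robot.current_gripper_width()*93,robot.current_finger_force(),robot.current_tcp_pos(),robot.current_contact_force())
robot.move_linear([x,y,150],speed=100)
print('w',robot.current_gripper_width()*93,robot.current_finger_force(),robot.current_contact_force())
robot.move_linear([x,y,240],speed=200)
yb=-.092; o=[np.pi,0,np.pi/2+yb]; ux=np.array([np.cos(yb),np.sin(yb)])
lap=np.array([593.5,19.]); p=lap-100*ux   # edge about 25 mm in front of the shingle
robot.move_ptp([*p,200],o)
print(robot.current_t(),robot.current_tcp_pos(),robot.current_qpos())
for n in ['side','wrist','scene']:
    d=cam(n); pickle.dump(d,open(n+'3.pkl','wb'))
    if n=='wrist':a=cv2.resize(d['img'],(800,600),interpolation=cv2.INTER_CUBIC)
    else: b=cv2.resize(d['img'][90:240,210:350] if n=='side' else d['img'][110:260,150:350],None,fx=4,fy=4,interpolation=cv2.INTER_CUBIC)
    if n=='side': cv2.imwrite('pics/side3.png',b)
cv2.imwrite('pics/wrist3.png',a)
E
```

```text
stop False [ 436.88421491 -347.97708491    4.1656534 ]
w 9.87089508899963 29.999968707561493 [ 436.71651896 -347.94139546    4.00412547] [-0.73739165 -0.02370028  0.31551849]
w 9.75156953565967 29.999521672725677 [-0.22855251  0.49298894 -1.17707904]
23.1167 [494.03979228  27.5389422  199.6575575 ] [-1.69847658e-01  1.73904031e-01  1.69214726e+00 -4.23604054e-04
  1.27593382e+00 -7.76136459e-02]
```

View pics/wrist3.png

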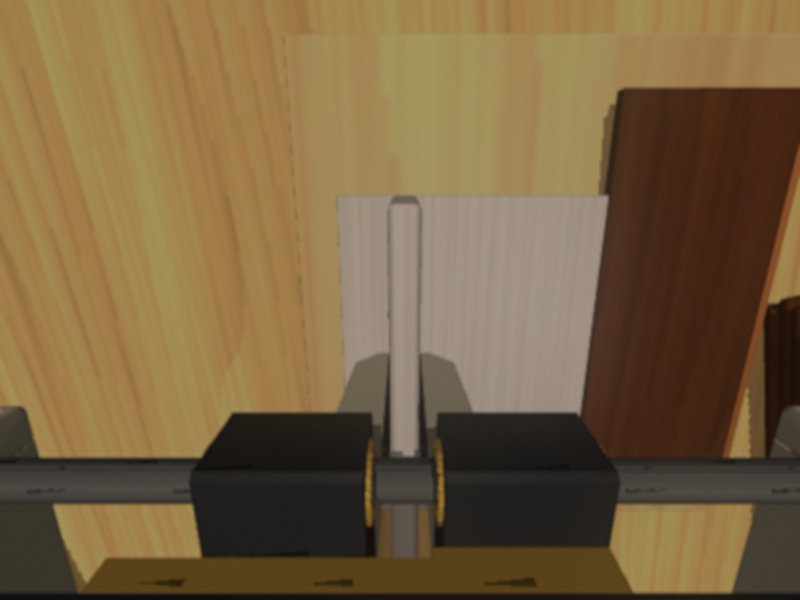

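The flashing is held squarely. Its wide +y corner is at (607,197), the narrow corner is at (338,197), and the shingle's lower +y corner is at (622,90). I'll measure these relative to each other.

```bash
python3 - <<'E'
from h import *
import pickle
d=pickle.load(open('wrist3.pkl','rb'));k=1.5625
g=lambda u,v,z:onz(d,u/k,v/k,z)[:2]
tcp=np.array([494.04,27.54])
for z in (198.7,):
    A=[g(607,197,z),g(583.5,410,z),g(338,197,z),g(344.5,400,z)]
print('fl',np.round(A,1)); 
for a,b in [(A[0],A[1]),(A[2],A[3])]: print('yaw',np.arctan2((a-b)[1],(a-b)[0])-np.pi/2)
print('front yaw',np.arctan2(*(A[0]-A[2])[::-1]), 'len',np.linalg.norm(A[0]-A[2]))
sh=g(622,90,147); print('sh +y corner',sh)
lf=[g(287,37,132),g(308,410,132)]; print('lid front',np.round(lf,1),'yaw',np.arctan2(*(lf[0]-lf[1])[::-1])-np.pi/2)
# brightness-based shingle edge above flashing
for yb in (-.085,-.092,-.1):
    ux=np.array([np.cos(yb),np.sin(yb)]); print(yb,'rel tcp: fl edge',[(a-tcp)@ux for a in A],'shingle',(sh-tcp)@ux,'front',[(l-tcp)@ux for l in lf],'y',(sh-tcp)@np.array([-ux[1],ux[0]]),(A[0]-tcp)@np.array([-ux[1],ux[0]]))
E
```

```text
fl [[573.6  90.7]
 [567.3   2.8]
 [475.7  99.9]
 [467.1  16.9]]
yaw -0.07197920664880941
yaw -0.1037162891186112
front yaw -0.09294332468255646 len 98.29839670282631
sh +y corner [600.94019914 131.50956031]
lid front [[452.  170.1]
 [431.1 -24.7]] yaw -0.10656294198525806
-0.085 rel tcp: fl edge [np.float64(73.9063073568979), np.float64(75.05370575227944), np.float64(-24.38898822441075), np.float64(-25.949218975458024)] shingle 97.68747986923633 front [np.float64(-54.0233672942213), np.float64(-58.247040628804434)] y 112.66977555519608 69.71484445347316
-0.092 rel tcp: fl edge [np.float64(73.41649673394254), np.float64(75.18067039189424), np.float64(-24.881856232909765), np.float64(-25.858586369250204)] shingle 96.89640454780569 front [np.float64(-54.9915600553208), np.float64(-57.844218208718104)] y 113.35082193159737 70.23047637328983
-0.1 rel tcp: fl edge [np.float64(72.85230960057194), np.float64(75.32126166087684), np.float64(-25.443639646169853), np.float64(-25.753455000818427)] shingle 95.98650697651686 front [np.float64(-56.09476382765259), np.float64(-57.38038024698567)] y 114.12235769255645 70.81555471904908
```

```bash
python3 - <<'E'
from h import *
import pickle
yb=-.093; ux=np.array([np.cos(yb),np.sin(yb)]); o=[np.pi,0,np.pi/2+yb]
p=np.array([494.04,27.54])
robot.move_linear([*p,150],o,speed=80)
print(robot.move_linear([*p,132.5],speed=15,f_stop=5)); 
robot.sleep(.2); t=robot.current_tcp_pos(); print(t,robot.current_contact_force())
z=t[2]+.3
for s in (20,32,42,53):
    hit=robot.move_linear([*(p+s*ux),z],speed=30,f_stop=15)
    print(s,hit,np.round(robot.current_tcp_pos(),1),np.round(robot.current_contact_force(),1))
    if hit: break
for n in ['side','wrist','scene']: pickle.dump(cam(n),open(n+'4.pkl','wb'))
d=pickle.load(open('wrist4.pkl','rb'));cv2.imwrite('pics/wrist4.png',cv2.resize(d['img'],(800,600),interpolation=cv2.INTER_CUBIC))
print(robot.current_t())
E
```

```text
True
[493.94408696  27.56339947 135.93195997] [-0.63169185  0.45194584  6.44231033]
20 False [514.2  25.6 136.1] [ 0.8 -0.9  0. ]
32 False [526.4  24.5 136.1] [ 1.2 -0.4 -0.2]
42 False [536.2  23.6 136.1] [ 0.7  0.7 -2. ]
53 False [547.1  22.6 136.2] [-0.1  0.7 -0.4]
27.6667
```

View pics/wrist4.png

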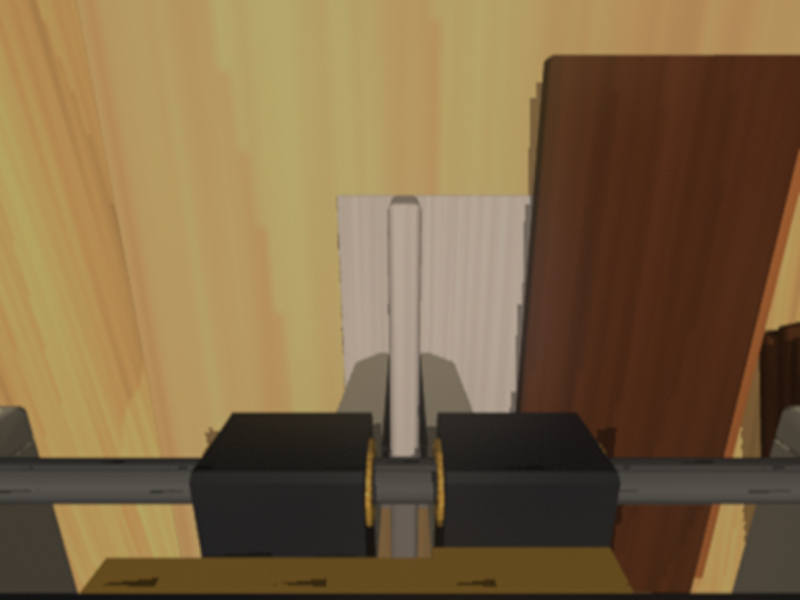

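The wide side is under the shingle. The sheet is visible from (338,197) to (529,197), 191 px of its full 269 px, so about 29–31 mm is tucked in and it sits square. Now I'll press down.

```bash
python3 - <<'E'
from h import *
b=robot.current_contact_force()[2]; t=robot.current_tcp_pos(); xy=[547.05,22.55]
for dz in np.arange(.5,5,.5):
    robot.move_linear([*xy,136.1-dz],speed=10,f_stop=25); robot.sleep(.4)
    f=np.mean([robot.current_contact_force()[2] for _ in range(3)]); print(dz,f-b,np.round(robot.current_tcp_pos(),2))
    if f-b>14: break
robot.sleep(.6); print(robot.current_contact_force(),robot.current_tcp_pos(),robot.current_finger_force(),robot.current_gripper_width()*93,robot.current_t())
E
```

```text
0.5 7.754988616492797 [546.73  22.65 136.02]
1.0 10.752824867423808 [546.72  22.62 135.96]
1.5 14.643446564936518 [546.7   22.62 135.93]
[-6.95006016  0.70362811 11.77110702] [546.72564285  22.64786211 135.94324055] 30.013153553009033 9.728402380169864 30.2167
```

```bash
python3 - <<'E'
from h import *
import pickle
a=pickle.load(open('wrist4.pkl','rb'))['img'].astype(np.float32).mean(2);b=cam('wrist')['img'].astype(np.float32).mean(2)
for n,(u0,u1,v0,v1) in {'sheet+shingle':(200,400,20,230),'in-hand':(214,262,118,230),'shingle':(330,470,30,230)}.items():
    print(n,cv2.phaseCorrelate(a[v0:v1,u0:u1].copy(),b[v0:v1,u0:u1].copy()),np.abs(a-b)[v0:v1,u0:u1].max())
print([round(robot.current_contact_force()[2],1) for _ in range(5)],robot.current_joint_vel().max() if hasattr(robot.current_joint_vel(),'max') else '')
robot.hand_in(); print(robot.current_t())
E
```

```text
sheet+shingle ((0.3582555314380329, 0.07788594496636847), 0.9638346631438643) 35.66667
in-hand ((0.18652515858811825, 0.03280723571273114), 0.9225646687878503) 21.666664
shingle ((0.4867182326484283, 0.07781207014259905), 0.9784964928362104) 35.66667
[np.float64(12.1), np.float64(12.1), np.float64(12.1), np.float64(12.1), np.float64(12.1)] 0.0012900064922603694
the job is handed in; nothing more can be done
the job is handed in; nothing more can be done
```

I handed the job in at about 30 s of the 69 s; no verdict came back. By my measurements the roof is shut, the flashing is tucked about 30 mm squarely under the shingle, and the arm still grips it, pressing down with about 12 N.

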